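Repack the stripped TV parts into the drawer in reverse order

TASK

The four parts on the coloured tiles of the plywood strip lie in the order they came off the set. Move them into the four compartments of the wooden drawer, one in each, in the reverse order: seen from the robot, the leftmost part of the strip goes into the rightmost compartment, the next into the one beside it, and so on. Leave each part standing right way up on the metal floor of its compartment, as it stood on its tile, near the middle, and never tip the glass valve over.

Things in the scene. Friction and masses are not known exactly. Their poses are not given: they have to be found in the camera images.
- knob_mid (a point): black plastic channel knob, loose, standing on its wide rim: 30 mm high, rim 36 mm in diameter for the lowest 5 mm, body above tapering from 31 to 29 mm in diameter, white line on top. Point at its centre, half-way up (15 mm above its underside); z up
- valve_mid (a point): green glass picture valve, loose, standing upright: 56 mm high, black base 28 mm in diameter and 14 mm high, glass above 24 mm in diameter up to 46 mm high, then a rounded tip. Point at its centre, half-way up (28 mm above its underside); z up
- fuse_mid (a point): white ceramic fuse holder, loose: block 24 mm along its x, 40 mm along its y, 18 mm high, with two end posts rising to 28 mm and a glass fuse between them. Point at its centre, half-way up (14 mm above its underside); z up
- clip_mid (a point): steel chassis clip, loose: U channel open at the top, 22 mm along its x (outside over the two upright walls, each 3 mm thick), 36 mm along its y, 28 mm high. Point at its centre, half-way up (14 mm above its underside); z up
- strip: fixed plywood strip, 100 (x) x 280 (y) x 12 mm, left or right of the drawer, carrying the four coloured tiles in a row along its y at y = -99, -33, 33, 99 mm, x = 0; which tile is where varies. Origin: centre of underside, on the table; y points to the robot's left (within 0.2 rad): greatest y is leftmost
- drawer: fixed open wooden drawer, brass pull towards the robot (-x). Outside 166 (x) x 296 (y) mm, walls 8 mm thick, 32 mm high; metal floor top 6 mm above the table. Dividers 4 mm thick, tops 20 mm above the table, make four compartments 150 (x) x 66 (y) mm, centres x = 0, y = -105, -35, 35, 105 mm. Origin: centre of underside, on the table; y points to the robot's left (within 0.2 rad): greatest y is leftmost
- tile_knob: fixed square tile on the strip, 58 x 58 x 3 mm, red; the black knob lies on it at the start. Origin at the centre of its underside, 12 mm above the table; axes parallel to the strip's
- tile_valve: fixed square tile on the strip, 58 x 58 x 3 mm, yellow; the green valve lies on it at the start. Origin at the centre of its underside, 12 mm above the table; axes parallel to the strip's
- tile_fuse: fixed square tile on the strip, 58 x 58 x 3 mm, blue; the white fuse holder lies on it at the start. Origin at the centre of its underside, 12 mm above the table; axes parallel to the strip's
- tile_clip: fixed square tile on the strip, 58 x 58 x 3 mm, orange; the steel clip lies on it at the start. Origin at the centre of its underside, 12 mm above the table; axes parallel to the strip's
Mind the look-alikes: they are no part of the job. What is shaped like the part that bears valve_mid but blue, pink or purple is not meant.

How it is judged (in metres and radians):
At the end, for the whole second after the job is handed in: Each part is in the compartment mirrored from its place on the strip (leftmost to rightmost, and so on): within 20 mm of the compartment's middle along the row and 58 mm across it, on the metal floor within 6 mm, upright within 0.2 rad, released and at rest (below 0.02 m/s) (x of knob_mid in the frame of drawer between -0.058 and 0.058 m and z of knob_mid in the frame of drawer between 0.015 and 0.027 m and angle between each of knob_mid, valve_mid, fuse_mid, clip_mid's own z axis and vertical below 0.2 rad and linear speed of each of knob, valve, fuse, clip below 0.02 m/s and ((y of tile_knob in the frame of strip between -0.119 and -0.079 m and y of knob_mid in the frame of drawer between 0.085 and 0.125 m) or (y of tile_knob in the frame of strip between -0.053 and -0.013 m and y of knob_mid in the frame of drawer between 0.015 and 0.055 m) or (y of tile_knob in the frame of strip between 0.013 and 0.053 m and y of knob_mid in the frame of drawer between -0.055 and -0.015 m) or (y of tile_knob in the frame of strip between 0.079 and 0.119 m and y of knob_mid in the frame of drawer between -0.125 and -0.085 m)) and x of valve_mid in the frame of drawer between -0.058 and 0.058 m and z of valve_mid in the frame of drawer between 0.028 and 0.04 m and ((y of tile_valve in the frame of strip between -0.119 and -0.079 m and y of valve_mid in the frame of drawer between 0.085 and 0.125 m) or (y of tile_valve in the frame of strip between -0.053 and -0.013 m and y of valve_mid in the frame of drawer between 0.015 and 0.055 m) or (y of tile_valve in the frame of strip between 0.013 and 0.053 m and y of valve_mid in the frame of drawer between -0.055 and -0.015 m) or (y of tile_valve in the frame of strip between 0.079 and 0.119 m and y of valve_mid in the frame of drawer between -0.125 and -0.085 m)) and x of fuse_mid in the frame of drawer between -0.058 and 0.058 m and z of fuse_mid in the frame of drawer between 0.014 and 0.026 m and ((y of tile_fuse in the frame of strip between -0.119 and -0.079 m and y of fuse_mid in the frame of drawer between 0.085 and 0.125 m) or (y of tile_fuse in the frame of strip between -0.053 and -0.013 m and y of fuse_mid in the frame of drawer between 0.015 and 0.055 m) or (y of tile_fuse in the frame of strip between 0.013 and 0.053 m and y of fuse_mid in the frame of drawer between -0.055 and -0.015 m) or (y of tile_fuse in the frame of strip between 0.079 and 0.119 m and y of fuse_mid in the frame of drawer between -0.125 and -0.085 m)) and x of clip_mid in the frame of drawer between -0.058 and 0.058 m and z of clip_mid in the frame of drawer between 0.014 and 0.026 m and ((y of tile_clip in the frame of strip between -0.119 and -0.079 m and y of clip_mid in the frame of drawer between 0.085 and 0.125 m) or (y of tile_clip in the frame of strip between -0.053 and -0.013 m and y of clip_mid in the frame of drawer between 0.015 and 0.055 m) or (y of tile_clip in the frame of strip between 0.013 and 0.053 m and y of clip_mid in the frame of drawer between -0.055 and -0.015 m) or (y of tile_clip in the frame of strip between 0.079 and 0.119 m and y of clip_mid in the frame of drawer between -0.125 and -0.085 m))); the robot touches nothing.
It fails at once if the glass valve is tipped over (angle between valve_mid's own z axis and vertical above 0.8 rad).
It also fails if it takes over 106 s, if anything falls off the work surface, if the arm or the gripper's body presses on something with over 40 N, if the wrist force passes 120 N, or if a joint passes its speed limit or range.

ROBOT

A 6-joint arm with a two-finger parallel gripper is mounted at the origin on the work surface. World frame = base frame: x ahead of the robot, y to its left, z up, the work surface at z = 0. Lengths are in mm, angles in degrees, forces in N, time in s.
With the tool pointing down it reaches from about 275 to 975 mm from the base axis. Payload 8.4 kg.
Tool frame: the origin (TCP) lies at the very end of the fingers, on their centre line; the grasp point (between the pads) lies 19 mm behind it (robot.hold_point_z is the distance from the TCP to the grasp point, in mm); z points along the fingers, y is the direction in which the jaws open and shut (so a half turn about z gives the same grasp; the last joint's range is limited). The gripper opens to 92 mm and grips with 3 to 60 N. Pads are 20 mm wide; open, the fingers measure 128 mm over their backs; the gripper's body (75 mm by 189 mm) begins 69 mm behind the grasp point.
Start: joints at [-70.554, 20.225, 93.587, -0, 66.188, -0.138], TCP at [209.488, -588.848, 214.583] pointing down, gripper open.
Joint ranges: [-150.9, 150.9], [-52.94, 120.26], [3.33, 152.33], [-74.26, 254.26], [0, 154.13], [-172.89, 172.89]. Speed limits (degrees/s): [127.2, 127.2, 159.86, 180, 180, 180].

INTERFACE

Orientations are given as a 3x3 rotation matrix whose columns are the frame's x, y, z axes.
In Python, from plant import telemetry, viewer, workorder, robot gives the robot as it stands.
- The arm moves only by the tool play_rows, never from a script. Its argument "series" is text: rows parted by semicolons, each of 7 numbers parted by spaces: the shift along the world's x, y, z in m, then the turn, a rotation vector about the world's x, y, z in degrees, then the opening, from -1 (shut) to 1 (fully open). A call has 1 to 8 rows; each row is the pose to reach, as a shift and turn from the pose measured when the call began; what a row does not reach only later rows make up. A row lasts 1/12 s, in which the tool goes at most 41.7 mm and 7.16 degrees, less where a joint would pass 70% of its speed; a pose out of reach is approached as far as the arm can. A call with a gripper value outside its range is refused whole. The fingers move at their own pace and stop on an object; "newtons" is the grip in N (left out, the last holds). Time passes only in rows, so rows that repeat a pose let the fingers close. It gives the time, the measured TCP pose, the force and the opening at its end, in the units of the state.
- telemetry.get_state(): the state, without advancing time (a new reading comes with each control period).
- viewer.read_camera(name): name is "scene" or "top" or "wrist"; returns a dict with "img" (400x640x3 uint8, red, green, blue), "fx", "fy", "cx", "cy" (pixels), "R" (3x3) and "t" (3): a world point X has camera coordinates R X + t. Camera axes: x right, y down, z forward; pixel columns grow to the right and rows downward; lengths in mm; the calibration is good to about 2 mm. A picture is of the moment at which its call begins. There is no depth.
- workorder.close_job(): hands the job in, once; it reports no verdict.
The state is a dict: "time_s": time; "joint_pos": joint angles; "qvel": joint speeds; "joint_torque": joint torques, N m; "tool_pos": TCP position; "orientation": TCP orientation; "force": force on the tool from outside, world axes, zero at the start; "wrist_torque": the same for the moment, N m; "grip_width": finger opening in mm.
Only numpy, scipy, OpenCV 4.12 (cv2) and the standard library are available. Lean on these libraries where they do the work, as an engineer would, in place of code of your own. Each camera call takes 0.05 s, during which the arm holds its last target.

## Working session

There is one attempt and no reset: what is moved stays moved. The work goes in short steps, Python scripts to look and compute and a tool call to move; the robot and the scene stay as the last step left them, time stands still between calls to the robot, and variables do not carry over. Pictures are saved under pics/ and viewed, and the job is handed in when it is done.

Besides the shell and the picture viewer there is one more tool, called after ">>>" as name(argument=value, ...) on one line, values as JSON. play_rows: Moves the arm, as the interface text tells. Its arguments: {"type":"object","properties":{"series":{"type":"string"},"newtons":{"type":"number"}},"required":["series"]}

```bash
mkdir -p pics; ls; python3 - <<'E'
from plant import telemetry, viewer, workorder, robot
import cv2, numpy as np
s=telemetry.get_state(); print(s['time_s'],s['tool_pos'],s['orientation'],s['grip_width'])
for n in ("scene","top","wrist"):
    c=viewer.read_camera(n); cv2.imwrite(f'pics/{n}0.png',c['img'][:,:,::-1]); print(n,c['fx'],c['cx'],c['cy'],np.round(c['R'],3).tolist(),np.round(c['t'],1))
E
```

```text
pics
0.0 [ 209.32067185 -588.39340588  213.88097862] [[ 9.42156461e-01  3.35173105e-01 -4.38606917e-04]
 [ 3.35173392e-01 -9.42155610e-01  1.26617825e-03]
 [ 1.11529287e-05 -1.33994739e-03 -9.99999102e-01]] 92.139374838743
scene 395.0554650457526 320.42639359831645 196.33649318309097 [[-0.714, 0.7, -0.022], [0.4, 0.382, -0.833], [-0.574, -0.604, -0.553]] [ 366.6 -157.9 1206.9]
top 459.2319287656487 315.3271673242556 196.53190655649607 [[0.007, -1.0, -0.02], [-0.994, -0.005, -0.106], [0.106, 0.021, -0.994]] [  21.4  526.1 1117.8]
wrist 294.05848221713126 320.2441661775932 199.4325608002715 [[0.335, -0.942, -0.002], [-0.91, -0.324, 0.26], [-0.246, -0.085, -0.966]] [-624.5  -30.4  391. ]
```

View pics/top0.png

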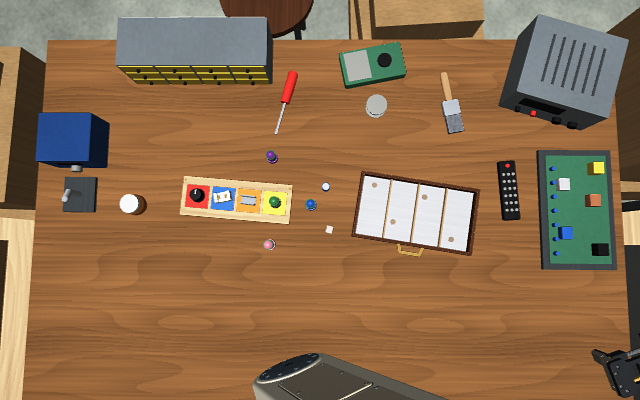

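View pics/scene0.png

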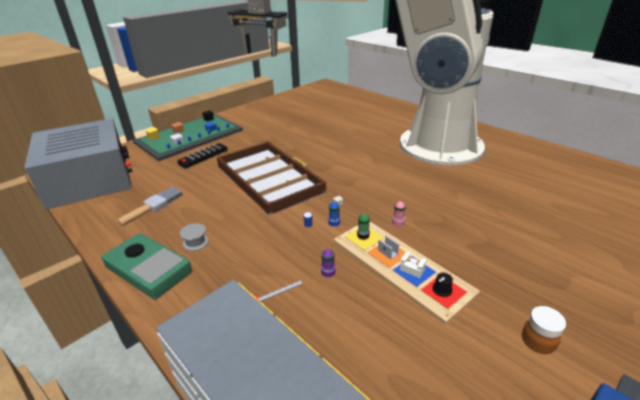

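View pics/wrist0.png

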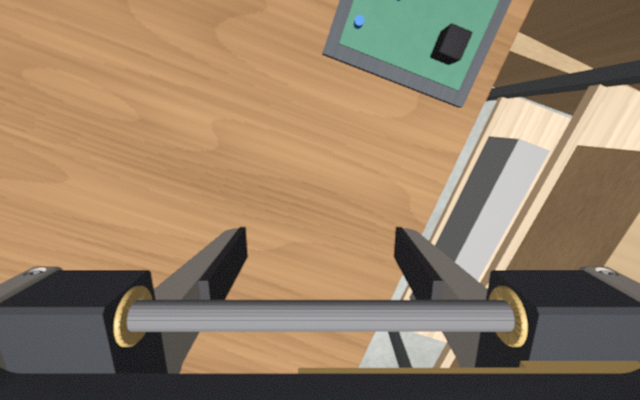

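```bash
cat > h.py <<'E'
from plant import telemetry, viewer, workorder, robot
import cv2, numpy as np
def ray(c,u,v,z):
    R=np.array(c['R']);t=np.array(c['t']).ravel();C=-R.T@t
    d=R.T@np.array([(u-c['cx'])/c['fx'],(v-c['cy'])/c['fy'],1.])
    return (C+d*(z-C[2])/d[2])
def proj(c,X):
    p=np.array(c['R'])@np.array(X,float)+np.array(c['t']).ravel()
    return np.array([c['fx']*p[0]/p[2]+c['cx'],c['fy']*p[1]/p[2]+c['cy']])
def snap(n,name,crop=None,k=1):
    c=viewer.read_camera(n); im=c['img'][:,:,::-1]
    if crop: im=im[crop[1]:crop[3],crop[0]:crop[2]]
    cv2.imwrite(f'pics/{name}.png',cv2.resize(im,None,fx=k,fy=k,interpolation=cv2.INTER_CUBIC)); return c
E
python3 - <<'E'
from h import *
c=snap('top','topcrop',(170,160,490,270),2.5)
hsv=cv2.cvtColor(c['img'],cv2.COLOR_RGB2HSV)
roi=np.zeros(hsv.shape[:2],np.uint8); roi[170:230,175:297]=255
def blob(lo,hi,z,name,r=roi):
    m=cv2.inRange(hsv,np.array(lo),np.array(hi))&r
    n,l,st,ce=cv2.connectedComponentsWithStats(m)
    i=1+np.argmax(st[1:,4]); 
    rr=cv2.minAreaRect(cv2.findContours((l==i).astype(np.uint8),0,1)[0][0]); 
    rr=cv2.minAreaRect(np.argwhere(l==i)[:,::-1].astype(np.int32))
    print(name,st[i,4],rr,ray(c,*rr[0],z).round(1))
blob((0,180,120),(6,255,255),15,'red')
blob((105,150,100),(120,255,255),15,'blue')
blob((12,150,150),(19,255,255),15,'orange')
blob((24,150,150),(35,255,255),15,'yellow')
roi2=np.zeros_like(roi); roi2[165:262,345:485]=255
m=cv2.inRange(hsv,np.array((0,0,170)),np.array((180,40,255)))&roi2
n,l,st,ce=cv2.connectedComponentsWithStats(m)
for i in range(1,n):
    if st[i,4]>100:
        rr=cv2.minAreaRect(np.argwhere(l==i)[:,::-1].astype(np.int32)); print(st[i,4],rr,ray(c,*rr[0],6).round(1))
E
```

```text
red 313 ((196.64852905273438, 196.01486206054688), (21.990324020385742, 22.189329147338867), 5.710593223571777) [527.2 326.2  15. ]
blue 278 ((222.65243530273438, 198.12806701660156), (21.64457893371582, 22.196741104125977), 6.340191841125488) [522.1 259.8  15. ]
orange 1427 ((235.50244140625, 192.71556091308594), (121.39202880859375, 45.61036682128906), 0.49391689896583557) [536.1 227.5  15. ]
yellow 20 ((271.5972900390625, 203.38381958007812), (13.82203483581543, 6.102281093597412), 53.97262191772461) [509.4 135.3  15. ]
1513 ((372.6589660644531, 206.21676635742188), (26.305892944335938, 58.61804962158203), 8.746162414550781) [ 504.4 -120.2    6. ]
1481 ((400.39996337890625, 210.6999969482422), (25.597265243530273, 58.97270584106445), 8.130102157592773) [ 493.4 -190.1    6. ]
1464 ((428.33001708984375, 215.1900177001953), (25.314420700073242, 58.83128356933594), 8.130102157592773) [ 482.5 -260.1    6. ]
1498 ((456.4410705566406, 219.692138671875), (25.904088973999023, 59.14326095581055), 7.594643592834473) [ 471.6 -330.3    6. ]
```

View pics/topcrop.png

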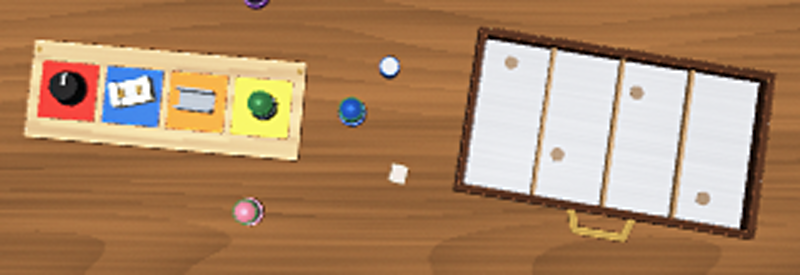

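Candidates for the valve in the top view are green (275,202) on the yellow tile, blue (311,204), pink (269,244) and purple (271,157). The close crop shows the green one on yellow, so that's the one. Strip order from the left is knob, fuse, clip, valve. Next I'll move over for a close look with the wrist camera.

>>> play_rows(series="0.31 0.76 0.03 0 0 66 1;0.31 0.76 0.03 0 0 66 1;0.31 0.76 0.03 0 0 66 1;0.31 0.76 0.03 0 0 66 1;0.31 0.76 0.03 0 0 66 1;0.31 0.76 0.03 0 0 66 1;0.31 0.76 0.03 0 0 66 1;0.31 0.76 0.03 0 0 66 1", newtons=20)

```text
time_s: 0.87
tool_pos: [335.4, -278.5, 226.7]
orientation: [[0.222, 0.975, -0.0], [0.975, -0.222, -0.0], [-0.0, -0.0, -1.0]]
force: [0.7, -0.1, 0.4]
grip_width: 92.0
```

>>> play_rows(series="0.185 0.45 0.02 0 0 8 1;0.185 0.45 0.02 0 0 8 1;0.185 0.45 0.02 0 0 8 1;0.185 0.45 0.02 0 0 8 1;0.185 0.45 0.02 0 0 8 1;0.185 0.45 0.02 0 0 8 1;0.185 0.45 0.02 0 0 8 1;0.185 0.45 0.02 0 0 8 1")

```text
time_s: 1.53
tool_pos: [461.8, 30.0, 240.6]
orientation: [[0.083, 0.997, 0.0], [0.997, -0.083, -0.0], [-0.0, 0.0, -1.0]]
force: [1.4, 0.3, -0.2]
grip_width: 91.8
```

>>> play_rows(series="0.02 0.15 0 0 0 0 1;0.02 0.15 0 0 0 0 1;0.02 0.15 0 0 0 0 1;0.02 0.15 0 0 0 0 1;0.02 0.15 0 0 0 0 1")

```text
time_s: 1.95
tool_pos: [482.3, 184.8, 240.5]
orientation: [[0.08, 0.997, 0.001], [0.997, -0.08, 0.002], [0.002, 0.001, -1.0]]
force: [-0.7, -0.9, -0.3]
grip_width: 92.0
```

```bash
python3 - <<'E'
from h import *
s=telemetry.get_state(); print(s['time_s'],s['tool_pos'].round(1),s['orientation'].round(3).tolist())
c=snap('wrist','w1'); import pickle; pickle.dump(c,open('w1.pkl','wb'))
E
```

```text
1.95 [482.3 184.8 240.5] [[0.08, 0.997, 0.001], [0.997, -0.08, 0.002], [0.002, 0.001, -1.0]]
```

View pics/w1.png

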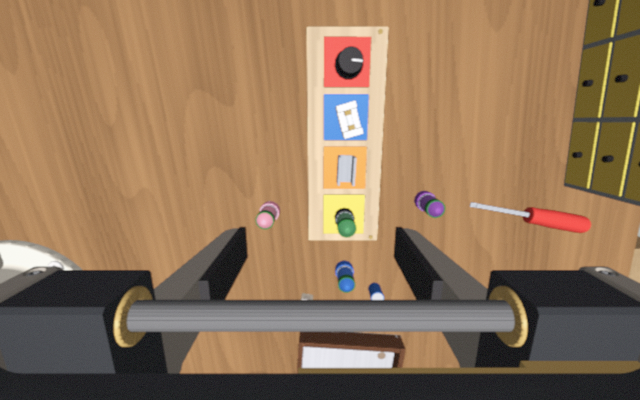

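```bash
cat > m.py <<'E'
from h import *
import pickle,sys
c=pickle.load(open('w1.pkl','rb')); im=c['img']
hsv=cv2.cvtColor(im,cv2.COLOR_RGB2HSV)
def rect(m):
    n,l,st,ce=cv2.connectedComponentsWithStats(m)
    i=1+np.argmax(st[1:,4]); 
    return st[i,4],cv2.minAreaRect(np.argwhere(l==i)[:,::-1].astype(np.int32)),ce[i]
def go(box,lo,hi,zs,name):
    r=np.zeros(hsv.shape[:2],np.uint8); r[box[1]:box[3],box[0]:box[2]]=255
    m=cv2.inRange(hsv,np.array(lo),np.array(hi))&r
    a,rr,ce=rect(m); b=cv2.boxPoints(rr)
    print(name,a,[round(x,1) for x in (*rr[0],*rr[1],rr[2])],'cen',ce.round(1))
    for z in zs:
        P=np.array([ray(c,*p,z)[:2] for p in b]); e=[P[1]-P[0],P[2]-P[1]]
        L=[np.linalg.norm(x) for x in e]; k=int(np.argmax(L))
        print('  z',z,'mid',P.mean(0).round(1),'size',np.round(L,1),'long az',round(np.degrees(np.arctan2(e[k][1],e[k][0]))%180,1))
go((315,30,380,90),(0,0,0),(180,255,75),(15,30,45),'knob')
go((315,92,380,142),(0,0,150),(180,70,255),(29,43),'fuse')
go((330,150,364,188),(0,0,90),(180,70,255),(29,43),'clip')
go((325,200,365,240),(40,80,30),(90,255,255),(58,65),'valve green')
go((330,200,362,228),(0,0,0),(180,255,60),(15,22,29),'valve black')
for nm,box,lo,hi in (('red',(315,30,380,90),(0,180,120),(6,255,255)),('red2',(315,30,380,90),(172,180,120),(180,255,255)),('blue',(315,90,380,145),(100,150,100),(125,255,255)),('orange',(322,145,368,190),(10,170,180),(19,255,255)),('yellow',(320,193,368,240),(23,120,150),(35,255,255))):
    try: go(box,lo,hi,(15,),nm)
    except Exception as e: print(nm,e)
cv2.imwrite('pics/w1c.png',cv2.resize(im[20:245,290:400,::-1],None,fx=2.6,fy=2.6,interpolation=cv2.INTER_CUBIC))
E
python3 m.py
```

```text
knob 209 [346.2, 66.9, 26.2, 20.2, 31.0] cen [345.4  69.3]
  z 15 mid [524.9 318.7] size [23.4 32.1] long az 146.9
  z 30 mid [523.4 316.3] size [22.5 30.9] long az 146.9
  z 45 mid [522.  313.9] size [21.6 29.7] long az 146.9
fuse 1255 [347.0, 116.5, 49.0, 64.0, 90.0] cen [349.7 116.5]
  z 29 mid [521.2 258.7] size [78.4 59.1] long az 175.4
  z 43 mid [520.  258.6] size [75.5 56.9] long az 175.4
clip 514 [346.2, 170.1, 18.4, 30.8, 3.8] cen [346.2 168.9]
  z 29 mid [516.3 191.6] size [40.6 23.8] long az 82.5
  z 43 mid [515.3 194. ] size [39.1 22.9] long az 82.5
valve green 298 [346.5, 225.0, 22.0, 17.0, 90.0] cen [346.2 226.1]
  z 58 mid [510.5 126.3] size [21.4 29.7] long az 87.1
  z 65 mid [510.  128.9] size [21.  29.1] long az 87.1
valve black 16 [342.2, 210.3, 2.5, 11.4, 74.7] cen [341.9 210.2]
  z 15 mid [508.5 133.1] size [16.   3.7] long az 11.4
  z 22 mid [508.1 135.2] size [15.7  3.7] long az 11.4
  z 29 mid [507.7 137.4] size [15.4  3.6] long az 11.4
red attempt to get argmax of an empty sequence
red2 attempt to get argmax of an empty sequence
blue 19 [361.9, 137.0, 3.8, 9.4, 59.0] cen [361.9 136.2]
  z 15 mid [540.6 231.7] size [12.2  5. ] long az 26.3
orange attempt to get argmax of an empty sequence
yellow 1041 [343.5, 213.5, 37.0, 39.0, 90.0] cen [342.4 210.4]
  z 15 mid [510.1 127.7] size [54.1 54.8] long az 87.5
```

View pics/w1c.png

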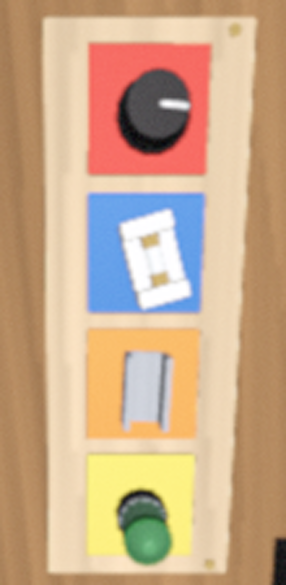

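```bash
sed -i '/^go(/d;/^for nm/,$d' m.py; cat >> m.py <<'E'
go((318,33,376,90),(0,0,0),(180,255,110),(15,20,45),'knob all')
go((318,33,376,85),(0,0,40),(180,110,110),(45,),'knob top')
go((325,96,367,139),(0,0,150),(180,75,255),(29,43),'fuse')
go((326,149,366,187),(0,0,90),(180,70,255),(29,43),'clip')
go((325,200,365,245),(40,80,20),(90,255,255),(58,62),'valve green')
for nm,box,lo,hi in (('red',(315,30,380,90),(0,120,180),(10,255,255)),('blue',(315,90,380,145),(100,120,100),(125,255,255)),('orange',(322,145,368,190),(8,125,230),(22,255,255)),('yellow',(320,193,368,240),(23,100,150),(35,255,255))):
    try: go(box,lo,hi,(15,),nm)
    except Exception as e: print(nm,e)
print(hsv[60,330],hsv[100,330],hsv[150,330],hsv[85,312])
# expected edge projection of fuse etc
for n,X in (('tip',(510,130,71)),('base',(510,130,15)),('basetop',(510,130,29))): print(n,proj(c,X).round(1))
E
python3 m.py
```

```text
knob all 617 [348.5, 62.5, 31.0, 25.0, 90.0] cen [348.2  62.9]
  z 15 mid [528.  323.3] size [30.6 35.4] long az 87.4
  z 20 mid [527.5 322.5] size [30.2 35. ] long az 87.4
  z 45 mid [524.9 318.3] size [28.3 32.7] long az 87.4
knob top 458 [349.5, 60.0, 26.0, 23.0, 90.0] cen [349.3  59.9]
  z 45 mid [526.2 320.9] size [26.  27.3] long az 87.4
fuse 701 [349.1, 119.2, 35.4, 21.8, 76.0] cen [348.9 119.3]
  z 29 mid [523.7 255.5] size [26.8 43.1] long az 101.8
  z 43 mid [522.4 255.5] size [25.8 41.5] long az 101.8
clip 514 [346.2, 170.1, 18.4, 30.8, 3.8] cen [346.2 168.9]
  z 29 mid [516.3 191.6] size [40.6 23.8] long az 82.5
  z 43 mid [515.3 194. ] size [39.1 22.9] long az 82.5
valve green 298 [346.5, 225.0, 22.0, 17.0, 90.0] cen [346.2 226.1]
  z 58 mid [510.5 126.3] size [21.4 29.7] long az 87.1
  z 62 mid [510.2 127.8] size [21.2 29.3] long az 87.1
red 1561 [347.0, 61.5, 49.0, 46.0, 90.0] cen [345.4  60.7]
  z 15 mid [526.2 324.3] size [55.9 55.9] long az 87.9
blue 1051 [346.0, 116.5, 43.0, 42.0, 90.0] cen [343.  114.1]
  z 15 mid [521.2 259. ] size [53.5 53.7] long az 87.7
orange 1097 [344.5, 167.0, 41.0, 40.0, 0.0] cen [343.1 165.6]
  z 15 mid [515.4 193.5] size [54.5 54.5] long az 175.4
yellow 1124 [343.5, 214.0, 38.0, 41.0, 90.0] cen [342.4 210.7]
  z 15 mid [510.  126.9] size [56.9 56.3] long az 175.4
[  1 154 247] [107 139 235] [ 17 145 251] [ 17  62 227]
tip [346.8 226. ]
base [343.4 212.3]
basetop [344.1 215.3]
```

>>> play_rows(series="0.028 -0.057 -0.04 0 0 0 1;0.028 -0.057 -0.08 0 0 0 1;0.028 -0.057 -0.12 0 0 0 1;0.028 -0.057 -0.135 0 0 0 1;0.028 -0.057 -0.135 0 0 0 1;0.028 -0.057 -0.135 0 0 0 1")

```text
time_s: 2.5
tool_pos: [508.4, 124.0, 104.5]
orientation: [[0.081, 0.997, -0.004], [0.997, -0.081, -0.001], [-0.001, -0.004, -1.0]]
force: [0.3, 0.2, 0.3]
grip_width: 91.7
```

```bash
python3 - <<'E'
from h import *
s=telemetry.get_state(); print(s['time_s'],s['tool_pos'].round(1),s['orientation'].round(3).tolist())
c=snap('wrist','w2'); import pickle; pickle.dump(c,open('w1.pkl','wb'))
x,y,z=s['tool_pos']
for X in ((x,y,71),(x,y,61),(x,y,15),(x,y,29)): print(proj(c,X).round(1))
t=viewer.read_camera('top'); print('top',ray(t,274.8,201.6,66).round(1))
E
```

```text
2.5 [508.4 124.  104.5] [[0.081, 0.997, -0.004], [0.997, -0.081, -0.001], [-0.001, -0.004, -1.0]]
[321.4 222.5]
[321.4 218.1]
[321.4 202. ]
[321.4 206.3]
top [509.1 121.7  66. ]
```

View pics/w2.png

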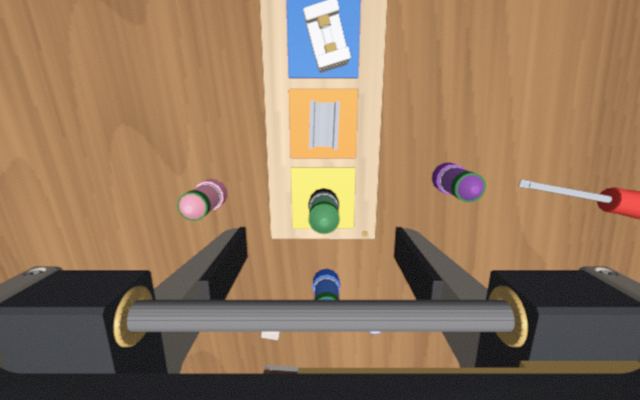

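>>> play_rows(series="0.002 0.001 -0.02 0 0 0 0;0.002 0.001 -0.04 0 0 0 0;0.002 0.001 -0.06 0 0 0 0;0.002 0.001 -0.0725 0 0 0 0;0.002 0.001 -0.0725 0 0 0 0;0.002 0.001 -0.0725 0 0 0 -0.3;0.002 0.001 -0.0725 0 0 0 -0.3", newtons=20)

```text
time_s: 3.18
tool_pos: [514.3, 126.8, 36.8]
orientation: [[0.08, 0.997, 0.005], [0.997, -0.08, 0.001], [0.002, 0.005, -1.0]]
force: [0.1, 0.3, 0.3]
grip_width: 47.2
```

```bash
python3 - <<'E'
from h import *
s=telemetry.get_state(); print(s['time_s'],s['tool_pos'].round(1),s['grip_width'],s['force'].round(1))
c=snap('wrist','w3',(220,100,420,300),3)
E
```

```text
3.1833 [514.3 126.8  36.8] 47.20918066332067 [0.1 0.3 0.3]
```

View pics/w3.png

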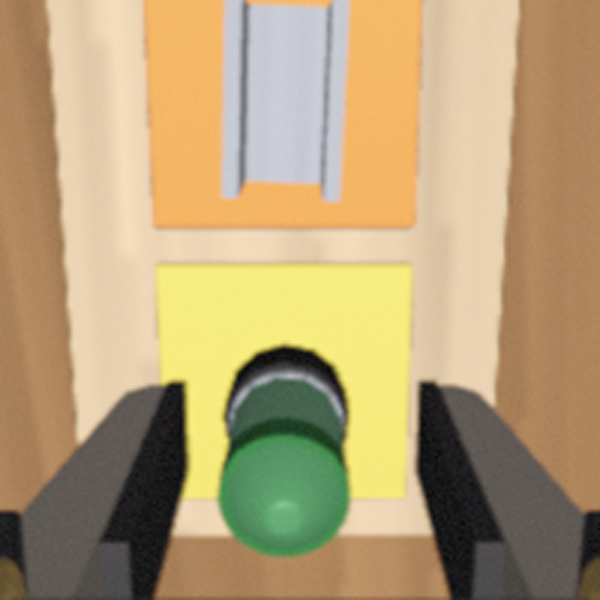

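```bash
python3 - <<'E'
from h import *
for i in range(4):
    viewer.read_camera('wrist'); s=telemetry.get_state(); print(s['time_s'],s['tool_pos'].round(1),s['grip_width'].round(1),s['qvel'].round(2))
E
```

```text
Traceback (most recent call last):
AttributeError: 'float' object has no attribute 'round'
```

```bash
python3 - <<'E'
from h import *
for i in range(3):
    viewer.read_camera('wrist'); s=telemetry.get_state(); print(s['time_s'],s['tool_pos'].round(1),round(s['grip_width'],1),s['qvel'].round(2))
E
```

```text
3.3333 [513.9 126.6  36.2] 35.3 [-0.1   0.56  0.28  0.11 -0.2   0.04]
3.3833 [513.6 126.5  35.9] 32.6 [-0.1   0.36  0.31 -0.03 -0.19 -0.03]
3.4333 [513.4 126.5  35.6] 32.2 [-0.03  0.53  0.29 -0.03 -0.24 -0.07]
```

>>> play_rows(series="-0.003 -0.002 -0.003 0 0 0 -0.3;-0.003 -0.002 -0.003 0 0 0 -0.3;-0.003 -0.002 -0.003 0 0 0 -0.3")

```text
time_s: 3.68
tool_pos: [510.0, 124.3, 32.5]
orientation: [[0.08, 0.997, 0.003], [0.997, -0.08, 0.001], [0.001, 0.003, -1.0]]
force: [0.9, 0.3, 0.3]
grip_width: 32.0
```

>>> play_rows(series="0 0 0 0 0 0 -1;0 0 0 0 0 0 -1;0 0 0 0 0 0 -1;0 0 0 0 0 0 -1")

```text
time_s: 4.02
tool_pos: [510.0, 124.2, 32.4]
orientation: [[0.08, 0.997, 0.003], [0.997, -0.08, 0.001], [0.001, 0.003, -1.0]]
force: [0.0, 1.0, -0.1]
grip_width: 22.9
```

>>> play_rows(series="0 0 0 0 0 0 -1;0 0 0.015 0 0 0 -1;0 0 0.035 0 0 0 -1;0 0 0.06 0 0 0 -1;0 0 0.08 0 0 0 -1;0 0 0.08 0 0 0 -1")

```text
time_s: 4.52
tool_pos: [512.4, 124.8, 116.0]
orientation: [[0.08, 0.997, 0.008], [0.997, -0.08, 0.002], [0.003, 0.008, -1.0]]
force: [0.7, 0.2, -0.5]
grip_width: 22.9
```

```bash
python3 - <<'E'
from h import *
c=snap('wrist','w4'); s=telemetry.get_state();print(s['tool_pos'].round(1),s['grip_width'],s['force'].round(1))
E
```

```text
[511.5 124.6 114.2] 23.031752808317854 [-0.4 -0.3 -0.8]
```

View pics/w4.png

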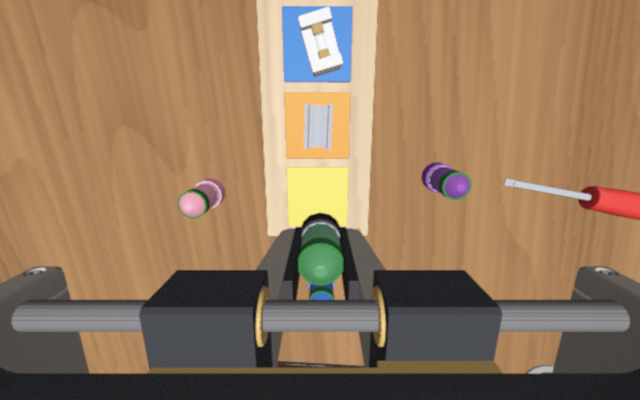

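>>> play_rows(series="-0.001 -0.02 0 0 0 -1 -1;-0.002 -0.055 0 0 0 -2 -1;-0.004 -0.095 0 0 0 -3 -1;-0.005 -0.135 0 0 0 -4.3 -1;-0.006 -0.175 0 0 0 -4.3 -1;-0.007 -0.21 0 0 0 -4.3 -1;-0.0075 -0.235 0 0 0 -4.3 -1;-0.0075 -0.245 0 0 0 -4.3 -1")

```text
time_s: 5.23
tool_pos: [503.0, -123.2, 112.9]
orientation: [[0.157, 0.988, 0.005], [0.988, -0.157, 0.001], [0.002, 0.005, -1.0]]
force: [-0.3, -0.4, -1.4]
grip_width: 23.5
```

```bash
python3 - <<'E'
from h import *
snap('wrist','w5');viewer.read_camera('wrist');c=viewer.read_camera('wrist'); s=telemetry.get_state();print(s['time_s'],s['tool_pos'].round(1),s['orientation'].round(3).tolist(),s['grip_width'],s['force'].round(1))
snap('scene','s5',(200,130,420,280),3)
E
```

```text
5.3833 [ 503.4 -120.3  113.3] [[0.156, 0.988, 0.005], [0.988, -0.156, 0.002], [0.003, 0.005, -1.0]] 23.09560392002442 [-0.6  0.  -0.3]
```

View pics/w5.png

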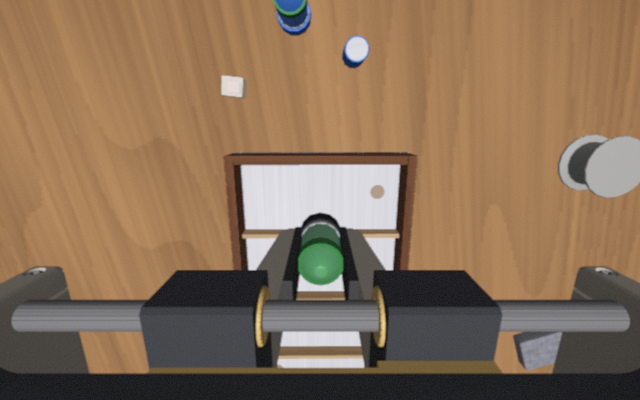

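View pics/s5.png

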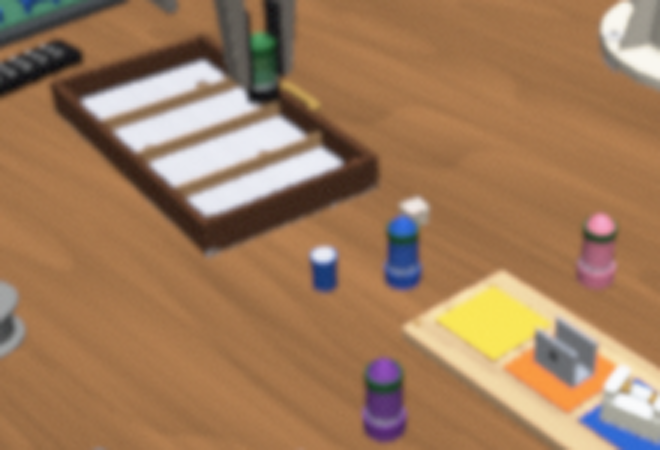

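```bash
python3 - <<'E'
from h import *
c=viewer.read_camera('wrist')
for u,v,z in ((270,234,20),(370,234,20),(320,155,32),(241,200,6),(400,200,6),(321,295,20),(321,351,20)): print((u,v),ray(c,u,v,z).round(1))
print(proj(c,(504,-120,6)),telemetry.get_state()['tool_pos'])
E
```

```text
(270, 234) [ 450.7 -144.2   20. ]
(370, 234) [ 545.4 -159.2   20. ]
(320, 155) [509.9 -76.   32. ]
(241, 200) [ 426.5 -110.     6. ]
(400, 200) [ 580.1 -134.4    6. ]
(321, 295) [ 488.7 -217.3   20. ]
(321, 351) [ 478.1 -284.7   20. ]
[320.96152353 197.76521315] [ 503.60130607 -119.1458986   113.61178212]
```

>>> play_rows(series="0 0.001 -0.02 0 0 0 -1;0 0.001 -0.04 0 0 0 -1;0 0.001 -0.06 0 0 0 -1;0 0.001 -0.075 0 0 0 -1;0 0.001 -0.08 0 0 0 -1;0 0.001 -0.08 0 0 0 -1;0 0.001 -0.08 0 0 0 -1")

```text
time_s: 6.07
tool_pos: [503.8, -117.3, 33.8]
orientation: [[0.153, 0.988, 0.005], [0.988, -0.153, 0.002], [0.003, 0.005, -1.0]]
force: [0.2, -0.2, -0.3]
grip_width: 23.3
```

```bash
python3 - <<'E'
from h import *
for i in range(2):viewer.read_camera('wrist'); 
s=telemetry.get_state();print(s['time_s'],s['tool_pos'].round(1),s['grip_width'],s['force'].round(1))
E
```

```text
6.1667 [ 504.4 -117.9   34.5] 23.254062505839936 [ 0.4 -0.5 -0.3]
```

>>> play_rows(series="0 0 -0.005 0 0 0 -1;0 0 -0.0095 0 0 0 -1;0 0 -0.0105 0 0 0 -1;0 0 -0.0105 0 0 0 -1;0 0 -0.0105 0 0 0 -1")

```text
time_s: 6.58
tool_pos: [504.3, -117.9, 24.0]
orientation: [[0.154, 0.988, 0.007], [0.988, -0.154, 0.001], [0.002, 0.007, -1.0]]
force: [0.7, -0.7, -1.8]
grip_width: 23.2
```

```bash
python3 - <<'E'
from h import *
for i in range(2):viewer.read_camera('wrist'); 
s=telemetry.get_state();print(s['time_s'],s['tool_pos'].round(1),s['grip_width'],s['force'].round(1))
E
```

```text
6.6833 [ 504.4 -118.    24.1] 23.388942372425397 [-0.2  0.3 -0.6]
```

>>> play_rows(series="0 0 0 0 0 0 -0.4;0 0 0 0 0 0 -0.3;0 0 0 0 0 0 0;0 0 0 0 0 0 0;0 0 0.02 0 0 0 0;0 0 0.05 0 0 0 0;0 0 0.09 0 0 0 0;0 0 0.1 0 0 0 0")

```text
time_s: 7.35
tool_pos: [506.9, -118.5, 128.8]
orientation: [[0.154, 0.988, 0.013], [0.988, -0.154, 0.0], [0.002, 0.013, -1.0]]
force: [1.9, -0.1, -0.4]
grip_width: 46.1
```

```bash
python3 - <<'E'
from h import *
snap('wrist','w6',(200,100,440,300),3)
s=telemetry.get_state();print(s['time_s'],s['tool_pos'].round(1),s['grip_width'],s['force'].round(1))
E
```

```text
7.4 [ 507.4 -118.6  128.8] 45.76152129945689 [ 0.6 -1.2  1.4]
```

View pics/w6.png

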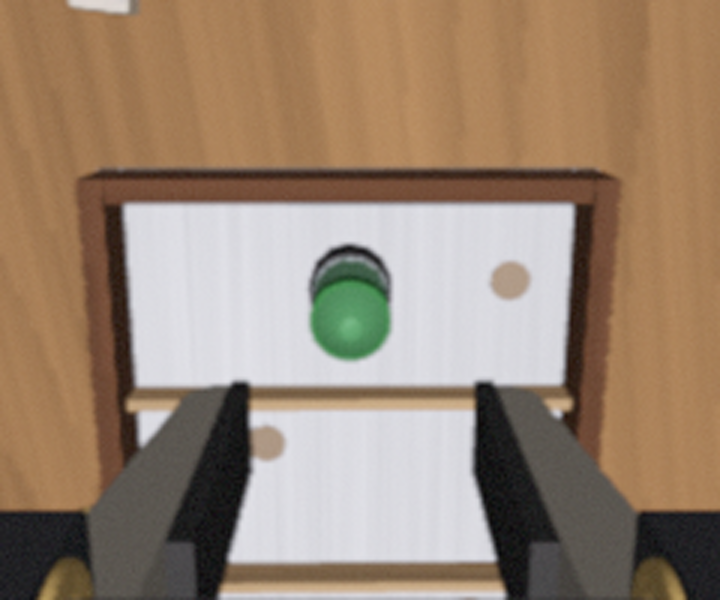

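>>> play_rows(series="0.001 0.03 0 0 0 1 0.3;0.002 0.07 0 0 0 2 0.3;0.003 0.11 0 0 0 3 0.3;0.004 0.15 -0.01 0 0 3 0.3;0.005 0.19 -0.01 0 0 3 0.3;0.006 0.23 -0.015 0 0 3 0.3;0.007 0.27 -0.02 0 0 3 0.3;0.007 0.305 -0.02 0 0 3 0.3")

```text
time_s: 8.07
tool_pos: [513.1, 188.5, 106.8]
orientation: [[0.101, 0.995, 0.012], [0.995, -0.101, -0.0], [0.001, 0.012, -1.0]]
force: [0.0, -0.3, -0.1]
grip_width: 60.0
```

>>> play_rows(series="0 0.006 0 0 0 0 0.3;0 0.006 0 0 0 0 0.3;0 0.006 0 0 0 0 0.3")

```text
time_s: 8.32
tool_pos: [512.3, 194.0, 105.8]
orientation: [[0.1, 0.995, 0.011], [0.995, -0.1, -0.001], [-0.0, 0.011, -1.0]]
force: [-0.7, -0.1, 0.6]
grip_width: 59.7
```

```bash
cat > look.py <<'E'
from h import *
import sys,pickle
n=sys.argv[1]
viewer.read_camera('wrist')
c=snap('wrist',n,(200,100,440,300),3); pickle.dump(c,open('w1.pkl','wb'))
s=telemetry.get_state();print(s['time_s'],s['tool_pos'].round(1),'az',np.degrees(np.arctan2(s['orientation'][1,1],s['orientation'][0,1])).round(1),round(s['grip_width'],1),s['force'].round(1))
x,y,z=s['tool_pos']
for h in (15,33,43,45): p=proj(c,(x,y,h)); print(h,p.round(1),'crop',((p-[200,100])*3).round(0))
E
python3 look.py w7
```

```text
8.4167 [512.8 193.  106.4] az -5.9 59.6 [-0.1  0.2  0.8]
15 [320.2 201.9] crop [361. 306.]
33 [320.4 207.5] crop [361. 323.]
43 [320.6 211. ] crop [362. 333.]
45 [320.6 211.7] crop [362. 335.]
```

View pics/w7.png

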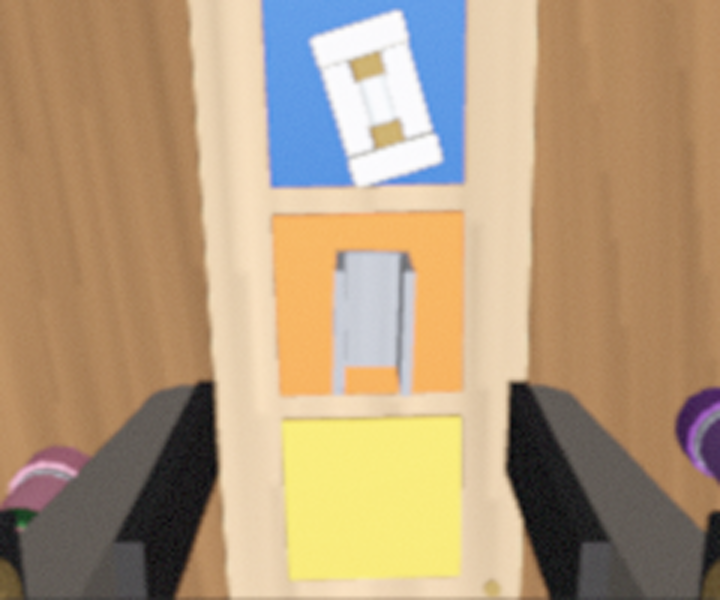

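>>> play_rows(series="0.003 0 -0.02 0 0 -1 0;0.003 0 -0.045 0 0 -1 0;0.003 0 -0.07 0 0 -1 0;0.003 0 -0.084 0 0 -1 0;0.003 0 -0.084 0 0 -1 0;0.003 0 -0.084 0 0 -1 0;0.003 0 -0.084 0 0 -1 0")

```text
time_s: 9.0
tool_pos: [516.5, 192.3, 23.3]
orientation: [[0.121, 0.993, 0.012], [0.993, -0.121, -0.001], [0.001, 0.012, -1.0]]
force: [0.7, 0.4, -0.6]
grip_width: 45.9
```

```bash
python3 look.py w8
```

```text
9.1 [516.7 192.8  23.6] az -6.9 45.8 [-0.5 -0.   0.1]
15 [321.  235.1] crop [363. 405.]
33 [321.4 246.5] crop [364. 440.]
43 [321.7 253.9] crop [365. 462.]
45 [321.8 255.5] crop [365. 466.]
```

View pics/w8.png

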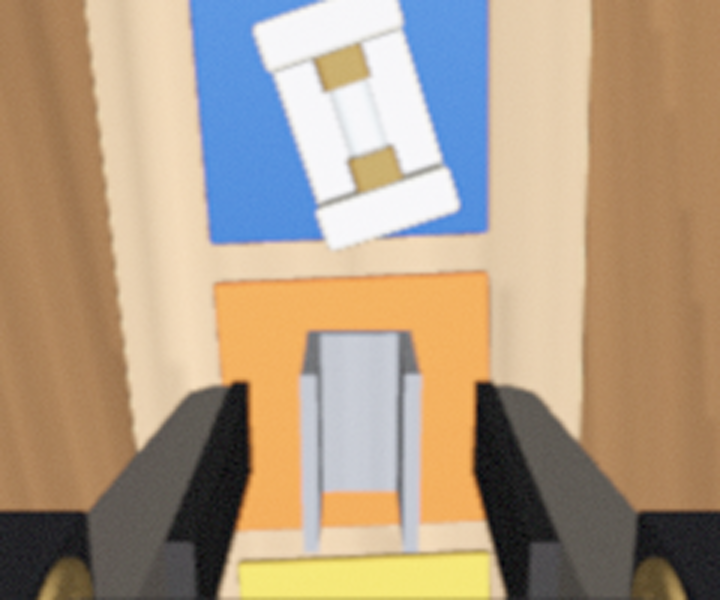

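>>> play_rows(series="0 0 -0.004 0 0 0 -0.3;0 0 -0.004 0 0 0 -0.5;0 0 -0.004 0 0 0 -1;0 0 -0.004 0 0 0 -1;0 0 -0.004 0 0 0 -1;0 0 -0.004 0 0 0 -1;0 0 -0.004 0 0 0 -1")

```text
time_s: 9.68
tool_pos: [516.9, 192.9, 19.9]
orientation: [[0.12, 0.993, 0.014], [0.993, -0.12, -0.0], [0.001, 0.014, -1.0]]
force: [-1.6, -0.2, 3.7]
grip_width: 21.9
```

```bash
python3 look.py w8b
```

```text
9.7833 [516.9 193.   19.9] az -6.9 22.4 [-1.5 -1.3  4.5]
15 [321.1 237.6] crop [363. 413.]
33 [321.6 249.5] crop [365. 448.]
43 [321.9 257.2] crop [366. 472.]
45 [322.  258.8] crop [366. 477.]
```

>>> play_rows(series="0 0 0.015 0 0 0 -1;0 0 0.04 0 0 0 -1;0 0 0.07 0 0 0 -1;0 -0.02 0.09 0 0 0 -1;-0.002 -0.05 0.09 0 0 -1 -1;-0.004 -0.085 0.09 0 0 -2 -1;-0.007 -0.12 0.09 0 0 -2 -1;-0.01 -0.16 0.09 0 0 -2 -1")

```text
time_s: 10.45
tool_pos: [506.6, 32.1, 109.9]
orientation: [[0.154, 0.988, 0.014], [0.988, -0.154, -0.0], [0.002, 0.014, -1.0]]
force: [0.9, 0.5, 0.3]
grip_width: 21.7
```

>>> play_rows(series="-0.003 -0.04 0 0 0 0 -1;-0.005 -0.08 0 0 0 0 -1;-0.007 -0.12 0 0 0 0 -1;-0.009 -0.16 0 0 0 0 -1;-0.011 -0.19 0 0 0 0 -1;-0.013 -0.21 0 0 0 0 -1;-0.013 -0.221 0 0 0 0 -1;-0.013 -0.221 0 0 0 0 -1")

```text
time_s: 11.12
tool_pos: [493.6, -190.6, 109.8]
orientation: [[0.156, 0.988, 0.014], [0.988, -0.156, -0.001], [0.001, 0.014, -1.0]]
force: [-0.0, 0.4, 0.3]
grip_width: 21.8
```

```bash
python3 look.py w9
```

```text
11.2167 [ 493.5 -188.3  109.7] az -8.9 21.6 [-0.6  0.8  0.2]
15 [319.4 199.9] crop [358. 300.]
33 [319.6 205.2] crop [359. 316.]
43 [319.7 208.5] crop [359. 325.]
45 [319.8 209.2] crop [359. 328.]
```

View pics/w9.png

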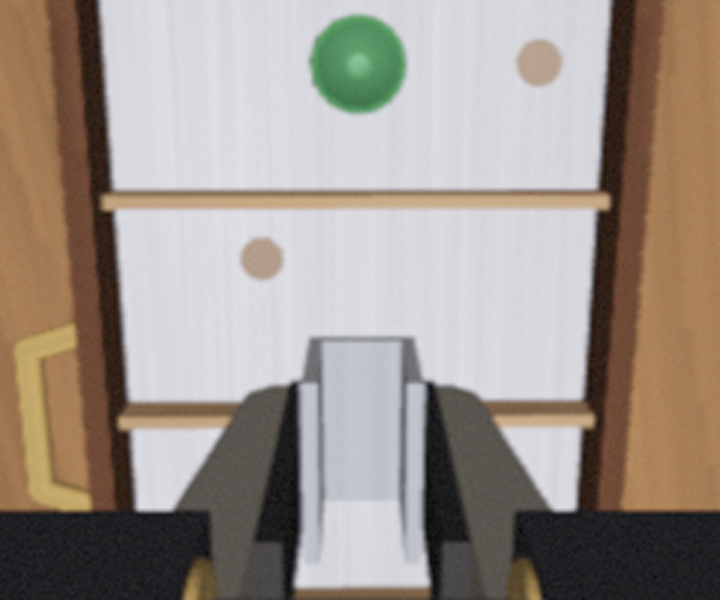

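>>> play_rows(series="0 0 -0.02 0 0 0 -1;0 0 -0.045 0 0 0 -1;0 0 -0.07 0 0 0 -1;0 0 -0.085 0 0 0 -1;0 0 -0.091 0 0 0 -1;0 0 -0.093 0 0 0 -1;0 0 -0.093 0 0 0 -1;0 0 -0.093 0 0 0 -1")

```text
time_s: 11.88
tool_pos: [494.2, -188.0, 17.5]
orientation: [[0.154, 0.988, 0.015], [0.988, -0.154, -0.0], [0.002, 0.015, -1.0]]
force: [-0.0, -0.1, -0.3]
grip_width: 21.5
```

```bash
python3 look.py w10
```

```text
11.9833 [ 494.3 -188.3   17.7] az -8.9 22.1 [-0.5 -0.2  0.4]
15 [321.1 239.1] crop [363. 417.]
33 [321.6 251.3] crop [365. 454.]
43 [322.  259.2] crop [366. 478.]
45 [322.1 260.9] crop [366. 483.]
```

>>> play_rows(series="0 0 -0.004 0 0 0 -1;0 0 -0.0065 0 0 0 -1;0 0 -0.0065 0 0 0 -1;0 0 -0.0065 0 0 0 -1;0 0 -0.0065 0 0 0 -1;0 0 -0.0065 0 0 0 -1")

```text
time_s: 12.48
tool_pos: [494.3, -188.4, 11.3]
orientation: [[0.154, 0.988, 0.015], [0.988, -0.154, -0.001], [0.002, 0.015, -1.0]]
force: [0.0, -0.1, 0.3]
grip_width: 22.0
```

>>> play_rows(series="0 0 0 0 0 0 -0.4;0 0 0 0 0 0 -0.2;0 0 0 0 0 0 0;0 0 0 0 0 0 0;0 0 0.02 0 0 0 0;0 0 0.05 0 0 0 0;0 0 0.09 0 0 0 0;0 0 0.1 0 0 0 0")

```text
time_s: 13.15
tool_pos: [496.7, -189.3, 116.0]
orientation: [[0.154, 0.988, 0.021], [0.988, -0.154, -0.003], [0.001, 0.021, -1.0]]
force: [2.4, -0.2, 1.0]
grip_width: 45.9
```

```bash
python3 look.py w11
```

```text
13.25 [ 496.1 -189.1  113.7] az -8.9 45.9 [-0.2  0.3 -0.7]
15 [317.4 198.6] crop [352. 296.]
33 [317.7 203.8] crop [353. 311.]
43 [317.8 206.9] crop [354. 321.]
45 [317.9 207.6] crop [354. 323.]
```

View pics/w11.png

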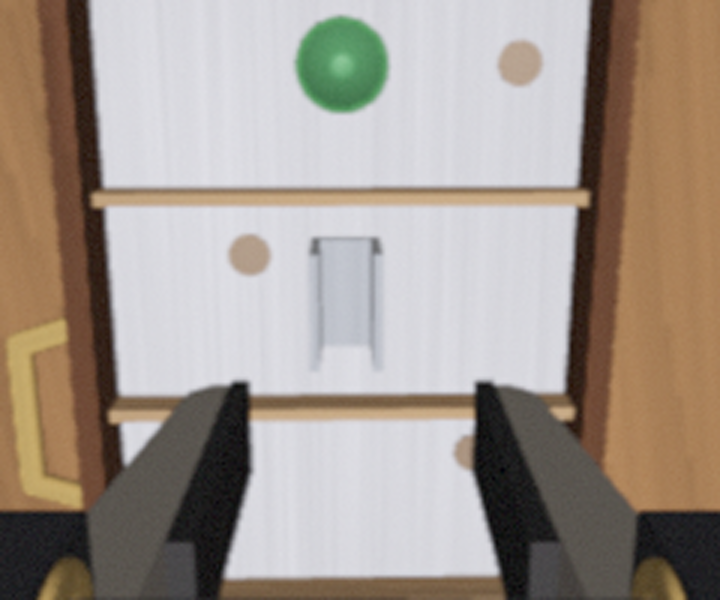

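>>> play_rows(series="0.002 0.03 0 0 0 0 0.3;0.004 0.07 0 0 0 0 0.3;0.006 0.11 0 0 0 0 0.3;0.009 0.15 0 0 1.2 0 0.3;0.011 0.19 0 0 1.2 3 0.3;0.014 0.23 0 0 1.2 8 0.3;0.016 0.27 0 0 1.2 14 0.3;0.019 0.31 0 0 1.2 21 0.3")

```text
time_s: 13.92
tool_pos: [513.6, 122.7, 111.8]
orientation: [[-0.215, 0.977, -0.003], [0.977, 0.215, 0.001], [0.001, -0.003, -1.0]]
force: [1.2, -0.2, 0.4]
grip_width: 59.6
```

>>> play_rows(series="0.002 0.04 0 0 0 2 0.3;0.004 0.08 0 0 0 2 0.3;0.006 0.11 0 0 0 2 0.3;0.007 0.13 0 0 0 2 0.3;0.007 0.13 0 0 0 2 0.3")

```text
time_s: 14.33
tool_pos: [519.9, 256.0, 109.7]
orientation: [[-0.252, 0.968, -0.005], [0.968, 0.252, 0.001], [0.002, -0.004, -1.0]]
force: [-0.4, -0.4, 0.7]
grip_width: 59.7
```

```bash
python3 look.py w12;python3 -c "
from h import *;print(telemetry.get_state()['orientation'].round(3))"
```

```text
14.4333 [519.4 252.5 109.8] az 14.5 59.9 [-0.2  0.7 -0.5]
15 [321.2 202.3] crop [364. 307.]
33 [321.2 207.8] crop [363. 323.]
43 [321.1 211.2] crop [363. 334.]
45 [321.1 211.9] crop [363. 336.]
[[-0.251  0.968 -0.006]
 [ 0.968  0.251 -0.001]
 [ 0.    -0.006 -1.   ]]
```

View pics/w12.png

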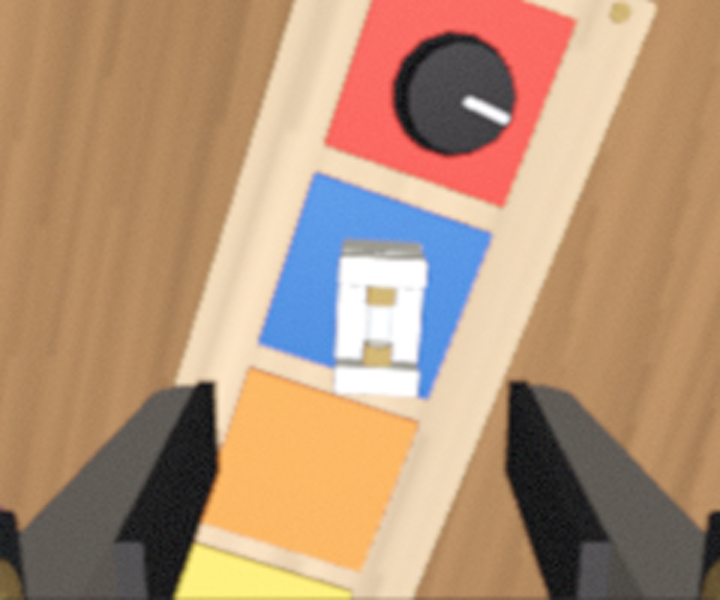

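>>> play_rows(series="0.004 0.004 -0.02 0 0 -3 0;0.004 0.004 -0.045 0 0 -3 0;0.004 0.004 -0.07 0 0 -3 0;0.004 0.004 -0.087 0 0 -3 0;0.004 0.004 -0.087 0 0 -3 0;0.004 0.004 -0.087 0 0 -3 0;0.004 0.004 -0.087 0 0 -3 0")

```text
time_s: 15.02
tool_pos: [523.8, 255.7, 23.4]
orientation: [[-0.199, 0.98, -0.006], [0.98, 0.199, -0.001], [0.0, -0.006, -1.0]]
force: [0.7, 0.2, 0.9]
grip_width: 46.5
```

```bash
python3 look.py w13
```

```text
15.1167 [524.3 256.4  24.1] az 11.5 46.1 [-0.9  0.  -0. ]
15 [321.8 235.2] crop [365. 406.]
33 [321.8 246.6] crop [365. 440.]
43 [321.8 254. ] crop [365. 462.]
45 [321.8 255.6] crop [365. 467.]
```

View pics/w13.png

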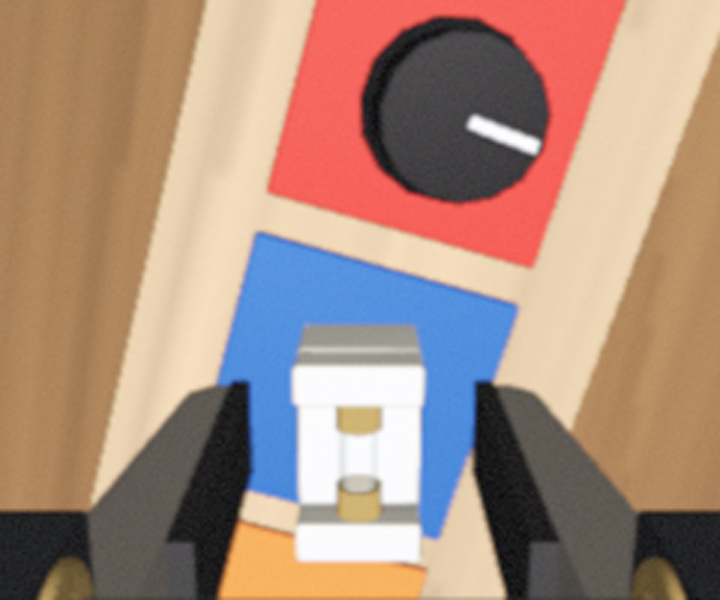

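>>> play_rows(series="0 0 -0.004 0 0 0 -0.3;0 0 -0.004 0 0 0 -0.45;0 0 -0.004 0 0 0 -1;0 0 -0.004 0 0 0 -1;0 0 -0.004 0 0 0 -1;0 0 -0.004 0 0 0 -1;0 0 -0.004 0 0 0 -1")

```text
time_s: 15.7
tool_pos: [524.5, 256.5, 20.5]
orientation: [[-0.199, 0.98, -0.004], [0.98, 0.199, 0.0], [0.001, -0.004, -1.0]]
force: [0.3, -0.5, 5.9]
grip_width: 23.3
```

```bash
python3 look.py w13b
```

```text
15.8 [524.4 256.5  20.5] az 11.5 23.8 [-1.   0.1  5.6]
15 [321.5 237.6] crop [365. 413.]
33 [321.5 249.4] crop [365. 448.]
43 [321.5 257.1] crop [365. 471.]
45 [321.5 258.8] crop [365. 476.]
```

>>> play_rows(series="0 0 0.015 0 0 0 -1;0 0 0.04 0 0 0 -1;0 0 0.07 0 0 0 -1;-0.001 -0.02 0.09 0 0 -2 -1;-0.004 -0.05 0.09 0 0 -5 -1;-0.007 -0.085 0.09 0 0 -9 -1;-0.01 -0.12 0.09 0 0 -14 -1;-0.013 -0.16 0.09 0 0 -20.4 -1")

```text
time_s: 16.47
tool_pos: [511.1, 95.7, 110.5]
orientation: [[0.158, 0.988, -0.003], [0.988, -0.158, 0.002], [0.001, -0.003, -1.0]]
force: [0.6, -0.1, -0.9]
grip_width: 23.8
```

>>> play_rows(series="-0.003 -0.04 0 0 0 0 -1;-0.006 -0.08 0 0 0 0 -1;-0.01 -0.12 0 0 0 0 -1;-0.013 -0.16 0 0 0 0 -1;-0.016 -0.2 0 0 0 0 -1;-0.02 -0.24 0 0 0 0 -1;-0.023 -0.275 0 0 0 0 -1;-0.026 -0.31 0 0 0 0 -1")

```text
time_s: 17.13
tool_pos: [484.5, -216.2, 110.4]
orientation: [[0.158, 0.987, -0.003], [0.987, -0.158, 0.002], [0.001, -0.003, -1.0]]
force: [0.6, 0.1, 0.0]
grip_width: 24.0
```

```bash
python3 look.py w14
```

```text
17.2333 [ 484.9 -218.5  110.6] az -9.3 23.5 [-0.2  0.3 -1.6]
15 [320.7 197.3] crop [362. 292.]
33 [320.7 202.5] crop [362. 307.]
43 [320.7 205.7] crop [362. 317.]
45 [320.7 206.4] crop [362. 319.]
```

>>> play_rows(series="-0.001 -0.02 0 0 0 0 -1;-0.002 -0.035 0 0 0 0 -1;-0.002 -0.039 0 0 0 0 -1;-0.002 -0.039 0 0 0 0 -1")

```text
time_s: 17.57
tool_pos: [482.9, -257.5, 110.4]
orientation: [[0.162, 0.987, -0.002], [0.987, -0.162, 0.001], [0.0, -0.002, -1.0]]
force: [-0.7, 0.7, -0.9]
grip_width: 24.0
```

```bash
python3 look.py w15
```

```text
17.6667 [ 482.8 -256.4  110.3] az -9.3 23.9 [0.1 0.9 0.2]
15 [321.1 200.1] crop [363. 300.]
33 [321.1 205.4] crop [363. 316.]
43 [321.1 208.7] crop [363. 326.]
45 [321.1 209.4] crop [363. 328.]
```

View pics/w15.png

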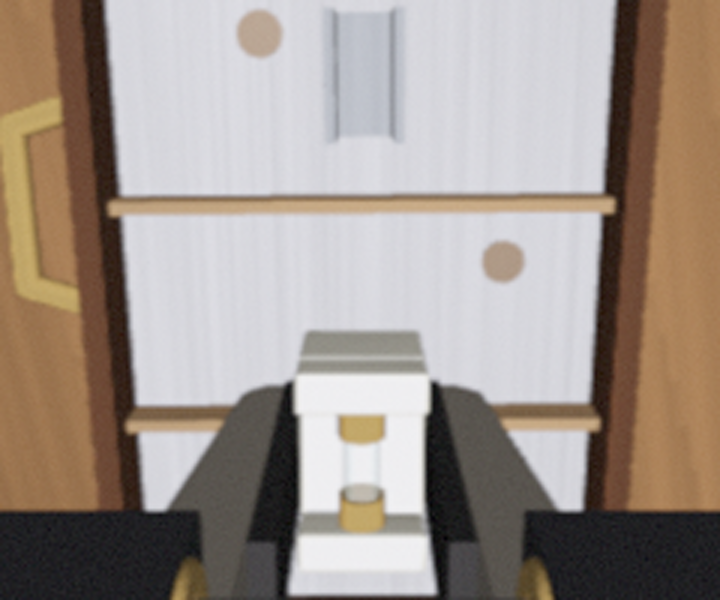

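>>> play_rows(series="0 -0.002 -0.02 0 0 0 -1;0 -0.002 -0.045 0 0 0 -1;0 -0.002 -0.07 0 0 0 -1;0 -0.002 -0.085 0 0 0 -1;0 -0.002 -0.091 0 0 0 -1;0 -0.002 -0.093 0 0 0 -1;0 -0.002 -0.093 0 0 0 -1;0 -0.002 -0.093 0 0 0 -1")

```text
time_s: 18.33
tool_pos: [483.5, -258.3, 18.2]
orientation: [[0.161, 0.987, -0.002], [0.987, -0.161, 0.001], [0.0, -0.002, -1.0]]
force: [-0.6, -0.3, -0.2]
grip_width: 24.0
```

```bash
python3 look.py w16
```

```text
18.4333 [ 483.6 -258.6   18.4] az -9.3 23.8 [-0.1  0.2 -0.7]
15 [321.2 238.6] crop [363. 416.]
33 [321.2 250.7] crop [364. 452.]
43 [321.2 258.6] crop [364. 476.]
45 [321.2 260.3] crop [364. 481.]
```

>>> play_rows(series="0 0 -0.004 0 0 0 -1;0 0 -0.0065 0 0 0 -1;0 0 -0.0065 0 0 0 -1;0 0 -0.0065 0 0 0 -1;0 0 -0.0065 0 0 0 -1;0 0 -0.0065 0 0 0 -1")

```text
time_s: 18.93
tool_pos: [483.6, -258.6, 12.0]
orientation: [[0.161, 0.987, -0.001], [0.987, -0.161, 0.0], [0.0, -0.001, -1.0]]
force: [0.1, 0.0, -0.2]
grip_width: 23.5
```

>>> play_rows(series="0 0 0 0 0 0 -0.4;0 0 0 0 0 0 -0.2;0 0 0 0 0 0 0;0 0 0 0 0 0 0;0 0 0.02 0 0 0 0;0 0 0.05 0 0 0 0;0 0 0.09 0 0 0 0;0 0 0.1 0 0 0 0")

```text
time_s: 19.6
tool_pos: [485.9, -259.9, 116.8]
orientation: [[0.161, 0.987, 0.004], [0.987, -0.161, -0.003], [-0.002, 0.005, -1.0]]
force: [1.0, -1.0, 0.5]
grip_width: 45.9
```

```bash
python3 look.py w17;python3 -c "
from h import *;print(telemetry.get_state()['orientation'].round(3))"
```

```text
19.7 [ 485.3 -259.6  114.4] az -9.3 45.9 [ 0.4 -0.2 -0.4]
15 [319.2 198. ] crop [358. 294.]
33 [319.2 203.1] crop [358. 309.]
43 [319.2 206.3] crop [358. 319.]
45 [319.2 207. ] crop [358. 321.]
[[ 0.161  0.987  0.004]
 [ 0.987 -0.161 -0.002]
 [-0.002  0.004 -1.   ]]
```

View pics/w17.png

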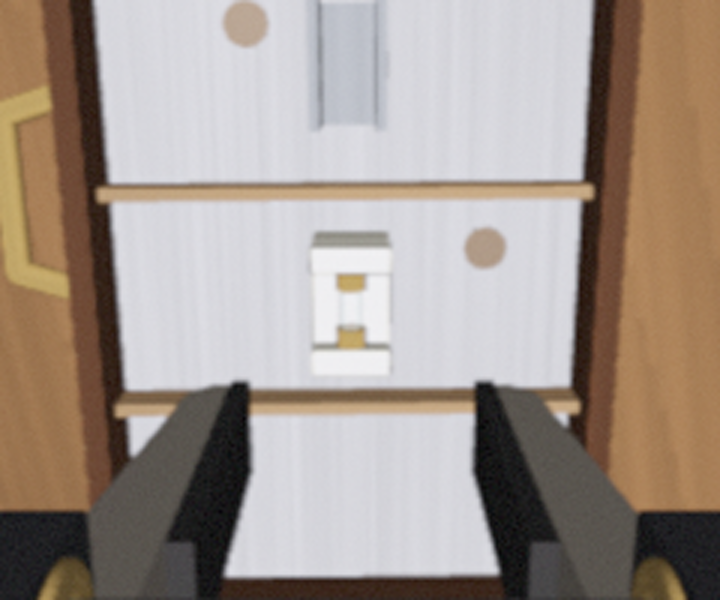

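>>> play_rows(series="0.002 0.03 0 0 0 0 0.3;0.005 0.07 0 0 0 0 0.3;0.008 0.11 0 0 0 0 0.3;0.011 0.15 0 0 0 0 0.3;0.014 0.19 0 0 0 0 0.3;0.017 0.23 0 0 0 0 0.3;0.02 0.27 0 0 0 0 0.3;0.023 0.31 0 0 0 0 0.3")

```text
time_s: 20.37
tool_pos: [507.0, 52.3, 112.7]
orientation: [[0.161, 0.987, 0.001], [0.987, -0.161, -0.002], [-0.002, 0.002, -1.0]]
force: [1.0, -1.2, 0.5]
grip_width: 59.5
```

>>> play_rows(series="0.003 0.04 0 0 0 1 0.3;0.006 0.08 0 0 0 3 0.3;0.009 0.12 0 0 0 5 0.3;0.012 0.16 0 0 0 5 0.3;0.015 0.2 0 0 0 5 0.3;0.018 0.24 0 0 0 5 0.3;0.02 0.267 0 0 0 5 0.3;0.02 0.267 0 0 0 5 0.3")

```text
time_s: 21.03
tool_pos: [526.5, 323.9, 110.6]
orientation: [[0.071, 0.997, 0.001], [0.997, -0.071, -0.001], [-0.001, 0.001, -1.0]]
force: [-0.5, -0.6, 0.3]
grip_width: 59.7
```

```bash
python3 look.py w18
```

```text
21.1333 [525.7 319.3 110.5] az -4.2 59.8 [-1.1 -0.4 -0.1]
15 [320.9 202. ] crop [363. 306.]
33 [320.9 207.5] crop [363. 323.]
43 [320.9 211. ] crop [363. 333.]
45 [320.9 211.7] crop [363. 335.]
```

View pics/w18.png

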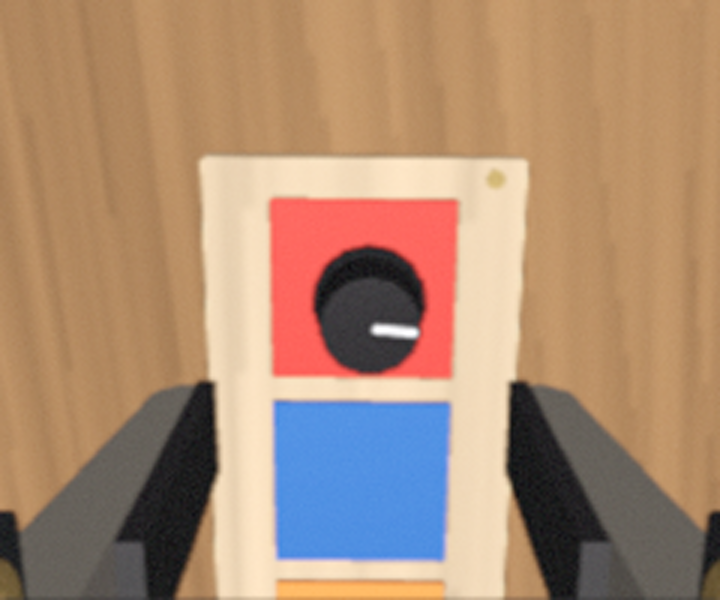

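>>> play_rows(series="0.002 0.003 -0.02 0 0 0 0.1;0.002 0.003 -0.045 0 0 0 0.1;0.002 0.003 -0.07 0 0 0 0.1;0.002 0.003 -0.083 0 0 0 0.1;0.002 0.003 -0.083 0 0 0 0.1;0.002 0.003 -0.083 0 0 0 0.1;0.002 0.003 -0.083 0 0 0 0.1")

```text
time_s: 21.72
tool_pos: [528.4, 322.1, 28.4]
orientation: [[0.073, 0.997, -0.0], [0.997, -0.073, -0.004], [-0.004, 0.0, -1.0]]
force: [0.6, 0.8, -0.3]
grip_width: 50.6
```

```bash
python3 look.py w19
```

```text
21.8167 [528.6 322.6  29. ] az -4.2 51.0 [-0.8  0.2 -0.3]
15 [321.2 232.1] crop [364. 396.]
33 [321.3 243.1] crop [364. 429.]
43 [321.4 250.1] crop [364. 450.]
45 [321.4 251.6] crop [364. 455.]
```

View pics/w19.png

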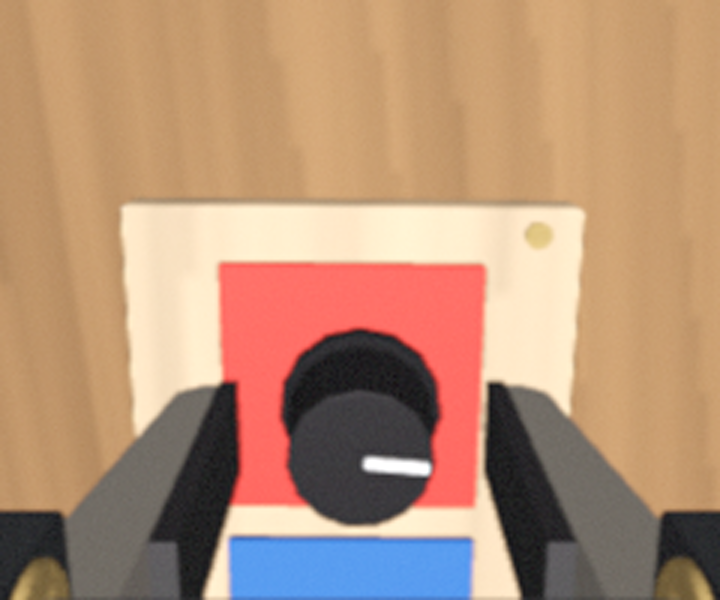

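>>> play_rows(series="0 -0.001 -0.0055 0 0 0 -0.1;0 -0.001 -0.0055 0 0 0 -0.2;0 -0.001 -0.0055 0 0 0 -0.3;0 -0.001 -0.0055 0 0 0 -1;0 -0.001 -0.0055 0 0 0 -1;0 -0.001 -0.0055 0 0 0 -1;0 -0.001 -0.0055 0 0 0 -1", newtons=25)

```text
time_s: 22.4
tool_pos: [528.7, 321.7, 23.7]
orientation: [[0.073, 0.997, 0.001], [0.997, -0.073, -0.003], [-0.003, 0.001, -1.0]]
force: [-0.1, -0.6, 3.1]
grip_width: 29.6
```

```bash
python3 look.py w19b
```

```text
22.5 [528.7 321.6  23.7] az -4.2 29.3 [-0.8 -1.1  3.5]
15 [321.2 235.4] crop [364. 406.]
33 [321.3 246.9] crop [364. 441.]
43 [321.4 254.4] crop [364. 463.]
45 [321.4 256. ] crop [364. 468.]
```

>>> play_rows(series="0 0 0.015 0 0 0 -1;0 0 0.04 0 0 0 -1;0 0 0.07 0 0 0 -1;-0.002 -0.02 0.09 0 0 -1 -1;-0.004 -0.05 0.09 0 0 -2 -1;-0.008 -0.09 0.09 0 0 -3 -1;-0.011 -0.13 0.09 0 0 -4 -1;-0.015 -0.17 0.09 0 0 -4.7 -1")

```text
time_s: 23.17
tool_pos: [513.3, 150.4, 113.7]
orientation: [[0.154, 0.988, 0.001], [0.988, -0.154, -0.003], [-0.003, 0.002, -1.0]]
force: [0.7, 0.3, -0.6]
grip_width: 28.9
```

>>> play_rows(series="-0.003 -0.04 0 0 0 0 -1;-0.006 -0.08 0 0 0 0 -1;-0.01 -0.12 0 0 0 0 -1;-0.013 -0.16 0 0 0 0 -1;-0.016 -0.2 0 0 0 0 -1;-0.02 -0.24 0 0 0 0 -1;-0.023 -0.28 0 0 0 0 -1;-0.027 -0.32 0 0 0 0 -1")

```text
time_s: 23.83
tool_pos: [485.9, -171.5, 113.8]
orientation: [[0.154, 0.988, 0.002], [0.988, -0.154, -0.003], [-0.003, 0.002, -1.0]]
force: [1.0, -0.5, -0.3]
grip_width: 29.6
```

```bash
python3 look.py w20
```

```text
23.9333 [ 486.  -174.5  113.8] az -9.1 29.1 [-0.2  0.7 -0.8]
15 [320.3 195.7] crop [361. 287.]
33 [320.3 200.9] crop [361. 303.]
43 [320.3 204. ] crop [361. 312.]
45 [320.4 204.7] crop [361. 314.]
```

>>> play_rows(series="-0.004 -0.04 0 0 0 0 -1;-0.008 -0.08 0 0 0 0 -1;-0.011 -0.115 0 0 0 0 -1;-0.013 -0.14 0 0 0 0 -1;-0.014 -0.153 0 0 0 0 -1;-0.014 -0.155 0 0 0 0 -1;-0.014 -0.155 0 0 0 0 -1")

```text
time_s: 24.52
tool_pos: [471.9, -329.0, 113.5]
orientation: [[0.16, 0.987, 0.002], [0.987, -0.159, -0.004], [-0.003, 0.002, -1.0]]
force: [0.3, 0.1, 0.4]
grip_width: 29.5
```

```bash
python3 look.py w21
```

```text
24.6167 [ 472.  -327.8  113.6] az -9.1 29.3 [ 0.4  0.4 -1. ]
15 [320.7 198.8] crop [362. 296.]
33 [320.8 204.1] crop [362. 312.]
43 [320.8 207.3] crop [362. 322.]
45 [320.8 208. ] crop [362. 324.]
```

View pics/w21.png

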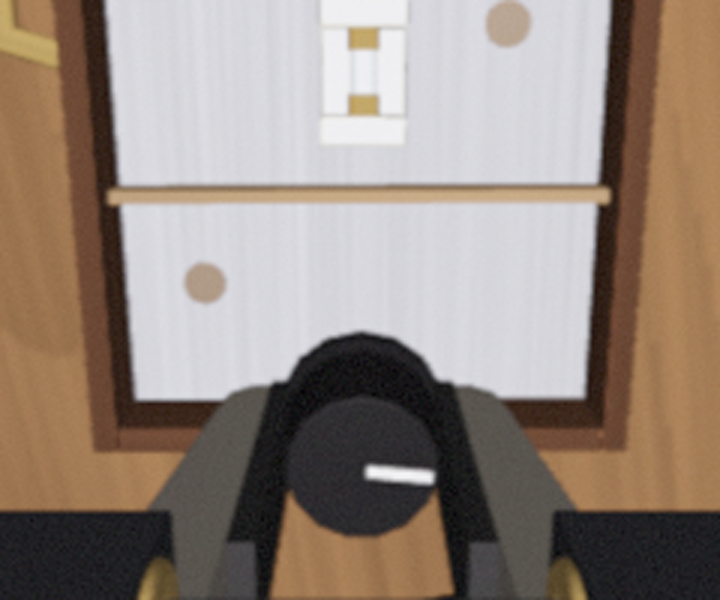

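>>> play_rows(series="0 -0.002 -0.02 0 0 0 -1;0 -0.002 -0.045 0 0 0 -1;0 -0.002 -0.07 0 0 0 -1;0 -0.002 -0.085 0 0 0 -1;0 -0.002 -0.091 0 0 0 -1;0 -0.002 -0.093 0 0 0 -1;0 -0.002 -0.093 0 0 0 -1;0 -0.002 -0.093 0 0 0 -1")

```text
time_s: 25.28
tool_pos: [472.8, -329.7, 21.6]
orientation: [[0.157, 0.988, 0.003], [0.988, -0.157, -0.004], [-0.004, 0.003, -1.0]]
force: [-0.2, 0.1, -0.5]
grip_width: 29.2
```

```bash
python3 look.py w22
```

```text
25.3833 [ 472.8 -330.1   21.8] az -9.1 29.4 [ 0.4 -0.6 -0.7]
15 [321.1 236.6] crop [363. 410.]
33 [321.3 248.4] crop [364. 445.]
43 [321.4 256. ] crop [364. 468.]
45 [321.4 257.7] crop [364. 473.]
```

>>> play_rows(series="0 0 -0.004 0 0 0 -1;0 0 -0.0065 0 0 0 -1;0 0 -0.0065 0 0 0 -1;0 0 -0.0065 0 0 0 -1;0 0 -0.0065 0 0 0 -1;0 0 -0.0065 0 0 0 -1")

```text
time_s: 25.88
tool_pos: [472.8, -330.2, 15.3]
orientation: [[0.158, 0.987, 0.003], [0.987, -0.158, -0.004], [-0.004, 0.004, -1.0]]
force: [-0.2, 0.2, -0.6]
grip_width: 29.6
```

>>> play_rows(series="0 0 0 0 0 0 -0.3;0 0 0 0 0 0 -0.1;0 0 0 0 0 0 0.1;0 0 0 0 0 0 0.1;0 0 0.02 0 0 0 0.1;0 0 0.05 0 0 0 0.1;0 0 0.09 0 0 0 0.1;0 0 0.12 0 0 0 0.1")

```text
time_s: 26.55
tool_pos: [472.9, -330.3, 137.5]
orientation: [[0.158, 0.987, 0.004], [0.987, -0.158, -0.005], [-0.004, 0.004, -1.0]]
force: [0.5, -1.7, 0.1]
grip_width: 50.5
```

>>> play_rows(series="-0.03 0.02 0.04 0 0 0 0.1;-0.07 0.03 0.08 0 0 0 0.1;-0.1 0.04 0.11 0 0 0 0.1;-0.12 0.05 0.13 0 0 0 0.1;-0.12 0.05 0.13 0 0 0 0.1")

```text
time_s: 26.97
tool_pos: [351.0, -279.5, 270.5]
orientation: [[0.158, 0.987, 0.005], [0.987, -0.158, -0.007], [-0.006, 0.006, -1.0]]
force: [0.9, -0.9, 0.8]
grip_width: 50.3
```

```bash
python3 - <<'E'
from h import *
c=viewer.read_camera('wrist')
snap('wrist','w23'); snap('top','t23',(340,160,490,270),5); snap('scene','s23',(200,130,360,230),5)
s=telemetry.get_state();print(s['time_s'],s['tool_pos'].round(1))
E
```

```text
27.1667 [ 353.3 -280.5  267.6]
```

View pics/w23.png

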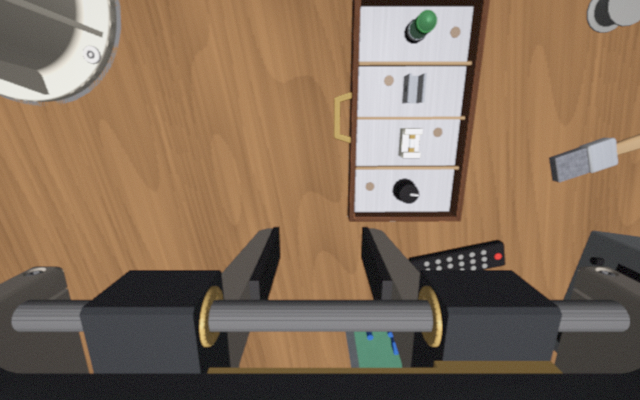

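View pics/t23.png

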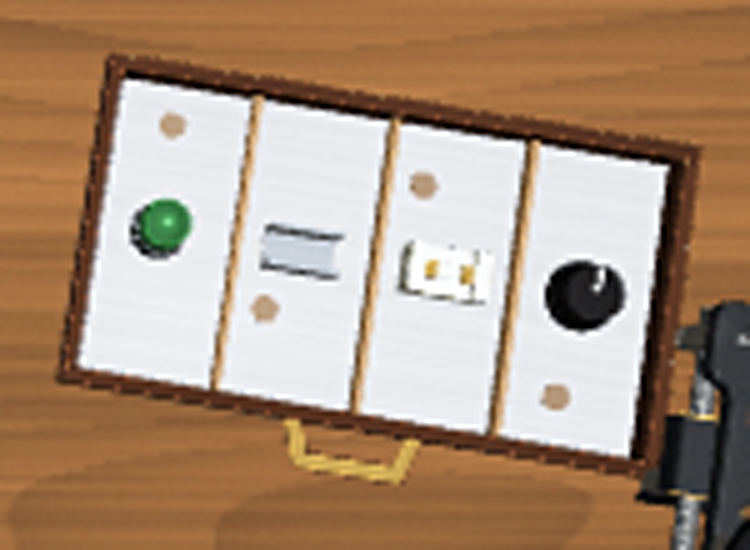

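View pics/s23.png

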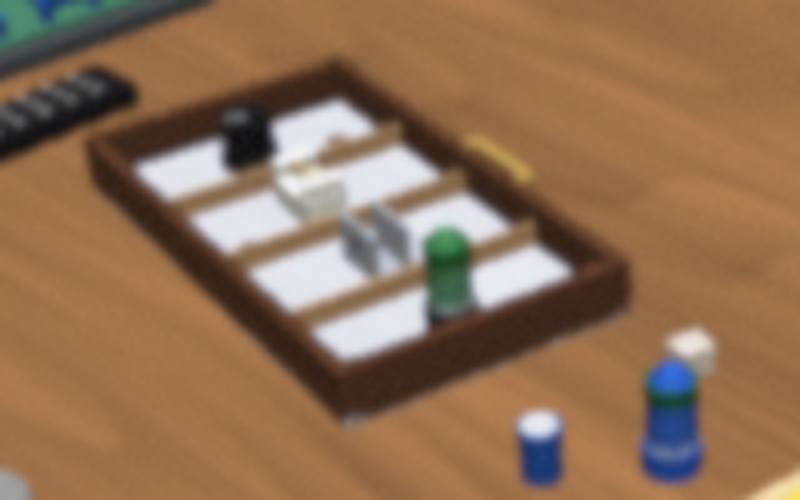

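All four parts stand upright near the middle of their compartments: valve, clip, fuse, knob from left to right. The gripper is clear of everything, so I'm handing in.

```bash
python3 -c "
from h import *
s=telemetry.get_state();print(s['time_s'],s['qvel'].round(2),s['force'].round(1))
print(workorder.close_job())"
```

```text
27.1667 [ 0.4   2.35 -0.08 -0.01 -0.21 -0.01] [-0.8  0.3 -0.5]
the job is handed in; nothing more can be done
None
```

I moved all four parts into the drawer in reverse order and handed the job in at about 27 s. From left to right the drawer now holds the green valve, steel clip, fuse holder and black knob; on the strip they ran knob, fuse, clip, valve.

The last wrist, top and scene pictures show each part standing upright on the metal floor of its own compartment. By eye, each is near the middle. The valve never tipped, the blue, pink and purple look-alikes were left alone, and the gripper is well clear of everything.

- **Measured positions:** wrist-camera readings of the drawer's dividers differed by 2 to 8 mm from the top-camera estimate. The larger gaps came from rough pixels at the edge of the picture. I shifted the targets by a few millimetres, well inside the 20 mm allowed.
- **Arm settling:** the arm crept a few millimetres after each stop. I corrected that before gripping and releasing.
- **Not measured:** I did not compute a final position for each part after release. At hand-in the arm was still creeping slightly (up to about 2 degrees/s).

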